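# Unstack the grinder change-over parts onto their setting boards

### The job

The change-over parts for the ring grinder have been left in two stacks on the bench. Take both stacks apart and lay each of the five parts flat, the same way up as it lies now, on the wooden setting board whose dark inlay has its shape and size, centred on the inlay and, for the square plate and the oblong bar, with its sides in line with the inlay's.

Things in the scene. Friction and masses are not known exactly. Their poses are not given: they have to be found in the camera images.
- flange: the large round steel ring, outside diameter 64 mm, 16 mm high, bore 24 mm, six small dark screw holes on its face; always the bottom of one of the two stacks, on the table. Origin: centre of its underside, z up
- square_plate: square steel plate 58 x 58 x 16 mm with a 22 mm hole in its middle; always the bottom of the other stack, on the table. Origin: centre of its underside, x and y along its sides, z up
- collar: the small round steel ring, outside diameter 44 mm, 14 mm high, bore 18 mm, four small dark screw holes; at the start it lies on the flange ring or on the square plate and carries the bearing. Origin: centre of its underside, z up
- bar: oblong steel bar 50 mm (its x) x 30 mm (its y) x 14 mm high with two 8 mm holes; at the start it lies on the flange ring or on the square plate, whichever does not carry the collar. Origin: centre of its underside, z up
- bearing: small ball bearing, outside diameter 29 mm, 10 mm high; at the start it lies on top of the collar. Origin: centre of its underside, z up
- board_flange: fixed square setting board of light wood, 80 x 80 x 8 mm, with a flush dark inlay in its middle: a disc 66 mm across; the place of the large flange ring. Origin: centre of its underside on the table (the set-down surface is 8 mm above it), z up
- board_square: fixed square setting board of light wood, 80 x 80 x 8 mm, with a flush dark inlay in its middle: a square 60 x 60 mm along its x and y; the place of the square plate. Origin: centre of its underside on the table (the set-down surface is 8 mm above it), z up
- board_collar: fixed square setting board of light wood, 80 x 80 x 8 mm, with a flush dark inlay in its middle: a disc 46 mm across; the place of the small collar. Origin: centre of its underside on the table (the set-down surface is 8 mm above it), z up
- board_bar: fixed square setting board of light wood, 80 x 80 x 8 mm, with a flush dark inlay in its middle: a rectangle 52 mm (along its x) x 32 mm (along its y); the place of the oblong bar. Origin: centre of its underside on the table (the set-down surface is 8 mm above it), z up
- board_bearing: fixed square setting board of light wood, 80 x 80 x 8 mm, with a flush dark inlay in its middle: a disc 31 mm across; the place of the ball bearing. Origin: centre of its underside on the table (the set-down surface is 8 mm above it), z up
Things that resemble listed ones, but are neither listed nor needed, are in the scene too. Leave any red look-alike of the square_plate alone.

How it is judged:
At the end, for the whole second after the job is handed in: each part flat (0.1 rad), same way up and at rest on its own board, origin within 10 mm of the board's centre and 5 to 11 mm above the board's origin; square plate's sides within 0.2 rad of the inlay's (any quarter turn), bar's length within 0.2 rad of its inlay's (either way round) (horizontal distance between flange and board_flange below 0.01 m and z of flange in the frame of board_flange between 0.005 and 0.011 m and angle between each of flange, square_plate, collar, bar, bearing's own z axis and vertical below 0.1 rad and linear speed of each of flange, square_plate, collar, bar, bearing below 0.02 m/s and horizontal distance between square_plate and board_square below 0.01 m and z of square_plate in the frame of board_square between 0.005 and 0.011 m and (angle between the x axis of square_plate and the x axis of board_square, either way round below 0.2 rad or angle between the x axis of square_plate and the y axis of board_square, either way round below 0.2 rad) and horizontal distance between collar and board_collar below 0.01 m and z of collar in the frame of board_collar between 0.005 and 0.011 m and horizontal distance between bar and board_bar below 0.01 m and z of bar in the frame of board_bar between 0.005 and 0.011 m and angle between the x axis of bar and the x axis of board_bar, either way round below 0.2 rad and horizontal distance between bearing and board_bearing below 0.01 m and z of bearing in the frame of board_bearing between 0.005 and 0.011 m); the robot touches nothing.
It also fails if it takes over 125 s, if anything falls off the work surface, if the arm or the gripper's body presses on something with over 40 N, if the wrist force passes 120 N, or if a joint passes its speed limit or range.

### The arm

A 6-joint arm with a two-finger parallel gripper is mounted at the origin on a cart in front of the work surface, level with it; the furniture and walls round the work are solid. World frame = base frame: x ahead of the robot, y to its left, z up, the work surface at z = 0. Lengths are in m, angles in rad, forces in N, time in s.
With the tool pointing down it reaches from about 0.35 to 0.775 m from the base axis. Payload 5.5 kg.
Tool frame: the origin (TCP) lies at the very end of the fingers, on their centre line; the grasp point (between the pads) lies r.grip_point_offset behind it (r.grip_point_offset is the distance from the TCP to the grasp point, in m); z points along the fingers, y is the line along which they close (so a half turn about z gives the same grasp; the last joint's range is limited). The gripper opens to 85 mm and grips with 20 to 120 N. Pads are 22 mm wide; open, the fingers measure 114 mm over their backs; the gripper's body (76 mm by 85 mm) begins 54 mm behind the grasp point. The pads swing forward as they close: fully open they stand 13 mm farther back than shut.
Start: joints at [-1.338, 0.313, 0.046, 1.304, 0, 1.431], TCP at [0.209, -0.536, 0.21] pointing down, gripper open.
Joint ranges: [-2.76, 2.76], [-0.86, 1.69], [-1.03, 1.26], [-2.2, 2.34], [-1.47, 1.5], [-3.14, 3.14]. Speed limits (rad/s): [2.57, 2.57, 3.14, 3.14, 3.14, 3.14].

### API

Orientations are given as a unit quaternion [w, x, y, z].
In Python, from workcell import r gives the robot as it stands. Calls block until the motion is done:
- r.move_pose(position, orientation): joint-space move of the TCP to a pose.
- r.servo_line(position, rate=0.15, orientation=None, f_stop=None): straight line of the TCP; orientation=None keeps the orientation; rate is the mean speed in m/s. With f_stop (N) it stops when the force on the tool has changed by that much, and returns True; else False.
- r.set_joints(angles): joint-space move.
- r.command_gripper(opening, force=None): opening from 0.0 (shut) to 1.0 (fully open); force is the grip in N (None keeps the last); returns when the fingers have stopped.
- r.hold(seconds).
- r.ik(position, orientation): joint angles nearest the present ones, or None.
- r.capture(name): name is "side" or "top"; returns a dict with "pixels" (400x640x3 uint8, blue, green, red), "mtx" (3x3 intrinsics, pixels), "k1" (the pictures are not rectified: a ray, as slopes to the right and down, at radius r is drawn at 1 + k1 r^2 times it, then the intrinsics apply), "rvec" (rotation vector, rad) and "tvec" (3), from world to camera coordinates, as OpenCV has them. Camera axes: x right, y down, z forward; pixel columns grow to the right and rows downward; lengths in m; the calibration is good to about 2 mm. A picture is of the moment at which its call begins. There is no depth.
A pose or a line that the arm cannot do raises r.MotionError and nothing moves.
- r.finish_job(): hands the job in; it is judged then, once.
Readings, each from a call of its own:
- r.current_clock(): time.
- r.current_joint_positions(): joint angles.
- r.current_dq(): joint speeds.
- r.current_effort(): joint torques, N m.
- r.current_tcp_pos(): TCP position.
- r.current_tcp_rot(): TCP orientation.
- r.current_wrist_force(): force on the tool from outside, world axes, zero at the start.
- r.current_ft_torque(): the same for the moment, N m.
- r.current_finger_gap(): opening from 0.0 (shut) to 1.0 (fully open).
- r.current_finger_force(): force on a finger pad.
Only numpy, scipy, OpenCV 4.12 (cv2) and the standard library are available. Lean on these libraries where they do the work, as an engineer would, in place of code of your own. Each camera call takes 0.05 s, during which the arm holds its last target. There are 200 camera calls.

## Working session

There is one attempt and no reset: what is moved stays moved. The work goes in short steps, each a Python script; the robot and the scene stay as the last script left them, time stands still between calls to the robot, and variables do not carry over. Pictures are saved under pics/ and viewed, at most 14 in all, crops included, and the job is handed in when it is done.

```bash
mkdir -p pics; ls
python3 - <<'E'
from workcell import r
import cv2
for n in("top","side"):
    c=r.capture(n); cv2.imwrite(f"pics/{n}0.png",c["pixels"])
    R,_=cv2.Rodrigues(c["rvec"]); print(n,c["mtx"].tolist(),c["k1"],(-R.T@c["tvec"].reshape(3)).round(3),R.round(2).tolist())
print(r.grip_point_offset,r.current_clock(),r.current_tcp_rot())
E
```

```text
pics
top [[396.4796081788283, 0.0, 318.73359687847517], [0.0, 396.4796081788283, 198.93852342708152], [0.0, 0.0, 1.0]] 0.02135755527428613 [ 0.424 -0.     0.946] [[0.0, -1.0, 0.0], [-0.99, -0.0, -0.14], [0.14, -0.0, -0.99]]
side [[374.98809920925936, 0.0, 317.52428662399194], [0.0, 374.98809920925936, 194.80452488586775], [0.0, 0.0, 1.0]] -0.07454941774374027 [0.451 0.98  0.543] [[-1.0, -0.1, -0.02], [-0.03, 0.45, -0.89], [0.09, -0.89, -0.45]]
0.0187 0.1 [-8.22098311e-04  9.82676279e-01  1.85328502e-01 -4.39721543e-05]
```

View pics/top0.png

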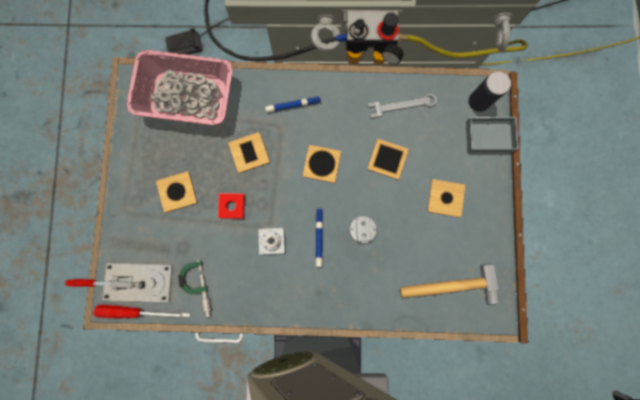

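View pics/side0.png

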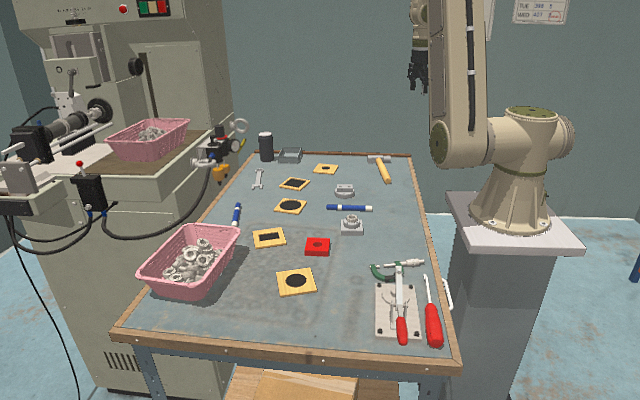

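Top view: the boards by inlay are the collar at (176,191), bar (249,152), flange (321,163), square (388,159) and bearing (447,198). The stacks are square plate + collar + bearing at (271,241) and flange + bar at (362,230). The red look-alike at (231,206) stays put. The side view shows the same arrangement. Next I measure and take an enlarged crop of the stacks.

```bash
cat > h.py <<'E'
from workcell import r
import cv2, numpy as np
def cap(n):
    c=r.capture(n); c["R"]=cv2.Rodrigues(np.array(c["rvec"],float))[0]; c["t"]=np.array(c["tvec"],float).reshape(3); return c
def ray(c,uv,z):
    "pixels -> world points on plane z"
    uv=np.array(uv,float).reshape(-1,1,2)
    p=cv2.undistortPoints(uv,c["mtx"],np.array([c["k1"],0,0,0,0.])).reshape(-1,2)
    d=np.c_[p,np.ones(len(p))]@c["R"]; o=-c["R"].T@c["t"]
    return (o+d*((z-o[2])/d[:,2])[:,None])[:,:2]
def proj(c,P):
    return cv2.projectPoints(np.array(P,float).reshape(-1,1,3),np.array(c["rvec"],float),c["t"],c["mtx"],np.array([c["k1"],0,0,0,0.]))[0].reshape(-1,2)
def rect(c,cnt,z):
    "minAreaRect in world mm; returns centre, size, angle of first side (rad)"
    w=ray(c,cnt.reshape(-1,2),z); b=cv2.minAreaRect((w*1000).astype(np.float32))
    return np.array(b[0])/1000,np.array(b[1]),np.deg2rad(b[2])
def down(yaw):
    "tool z down, tool y (closing line) at angle yaw from world x"
    from scipy.spatial.transform import Rotation as Ro
    y=np.array([np.cos(yaw),np.sin(yaw),0]); z=np.array([0,0,-1.]); x=np.cross(y,z)
    q=Ro.from_matrix(np.c_[x,y,z]).as_quat(); return [q[3],q[0],q[1],q[2]]
E
python3 - <<'E'
from h import *
c=cap("top"); im=c["pixels"]; hsv=cv2.cvtColor(im,cv2.COLOR_BGR2HSV)
m=cv2.inRange(hsv,(8,70,140),(28,255,255)); 
for k in cv2.findContours(m,cv2.RETR_EXTERNAL,cv2.CHAIN_APPROX_NONE)[0]:
    if 500<cv2.contourArea(k)<2500:
        x,y,w,h=cv2.boundingRect(k)
        ce,s,a=rect(c,k,.008); 
        fill=np.zeros(m.shape,np.uint8); cv2.drawContours(fill,[k],-1,255,-1); fill=cv2.erode(fill,np.ones((5,5)))
        d=((im.max(2)<110)&(fill>0)).astype(np.uint8)
        ks=max(cv2.findContours(d,cv2.RETR_EXTERNAL,cv2.CHAIN_APPROX_NONE)[0],key=cv2.contourArea)
        ic,isz,ia=rect(c,ks,.008)
        print((x+w//2,y+h//2),ce.round(4),s.round(1),round(a,3),"inlay",ic.round(4),isz.round(1),round(ia,3))
a=cv2.resize(im[205:265,235:305],None,fx=8,fy=8,interpolation=2)[:, :400+160]
b=cv2.resize(im[205:265,330:400],None,fx=8,fy=8,interpolation=2)
s=cap("side")["pixels"]
t=cv2.resize(s[175:245,320:380],None,fx=6,fy=6,interpolation=2)
cv2.imwrite("pics/a.png",cv2.resize(np.hstack([a,b,cv2.resize(t,(411,480))]),(800,int(800*480/(560*2+411)))))
E
```

```text
Traceback (most recent call last):
ValueError: max() iterable argument is empty
```

Run:
```python
from h import *
c=cap("top"); im=c["pixels"]; hsv=cv2.cvtColor(im,cv2.COLOR_BGR2HSV)
m=cv2.inRange(hsv,(8,70,140),(28,255,255)); 
for k in cv2.findContours(m,cv2.RETR_EXTERNAL,cv2.CHAIN_APPROX_NONE)[0]:
    x,y,w,h=cv2.boundingRect(k)
    if 25<w<60 and 25<h<60:
        ce,s,a=rect(c,k,.008); 
        fill=np.zeros(m.shape,np.uint8); cv2.drawContours(fill,[k],-1,255,-1); fill=cv2.erode(fill,np.ones((5,5)))
        d=((im.max(2)<110)&(fill>0)).astype(np.uint8)
        kk=cv2.findContours(d,cv2.RETR_EXTERNAL,cv2.CHAIN_APPROX_NONE)[0]
        if not kk: continue
        ic,isz,ia=rect(c,max(kk,key=cv2.contourArea),.008)
        print((x+w//2,y+h//2),ce.round(4),s.round(1),round(a,3),"inlay",ic.round(4),isz.round(1),round(ia,3))
z=lambda i,f:cv2.resize(i,None,fx=f,fy=f,interpolation=cv2.INTER_CUBIC)
a=z(im[215:265,250:290],8); b=z(im[205:255,342:382],8)
s=cap("side")["pixels"]
t=z(s[178:242,332:372],6.25)
cv2.imwrite("pics/a.png",np.hstack([a,b,t[:400,:160*2]])[:,:800])
cv2.imwrite("pics/a.png",cv2.resize(np.hstack([a,b,cv2.resize(t,(250,400))]),(800,360)))
```

```text
(446, 198) [ 0.5563 -0.3083] [82.3 81.5] 1.402 inlay [ 0.5566 -0.3095] [23.2 24.3] 0.77
(176, 192) [0.5711 0.3366] [82.8 82.3] 0.292 inlay [0.5716 0.3371] [38.6 40.6] 0.002
(322, 164) [ 0.64  -0.011] [81.8 82.3] 1.371 inlay [ 0.6406 -0.0111] [59.3 60.5] 0.001
(388, 159) [ 0.6519 -0.1714] [81.8 82. ] 1.241 inlay [ 0.6524 -0.172 ] [55.  55.2] 1.239
(249, 152) [0.6679 0.1663] [82.1 82.6] 0.337 inlay [0.6685 0.1666] [47.4 27.5] 0.337
```

View pics/a.png

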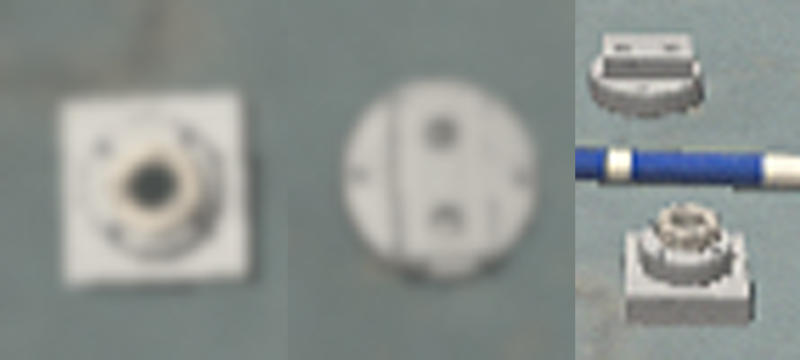

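All confirmed. The left crop shows plate + collar + bearing (bearing bore ≈ (271.0,240.2) full-frame). The middle crop shows the flange with the bar on it (bar holes ≈ (362.9,222.8) and (363.6,234.4)), and the side crop agrees. Next I measure the stack and cross-check the heights in the side view.

Run:
```python
from h import *
c=cap("top"); s=cap("side"); im=c["pixels"]; hsv=cv2.cvtColor(im,cv2.COLOR_BGR2HSV)
for nm,x0,y0 in(("plate",245,215),("flange",337,203)):
    g=np.zeros(im.shape[:2],np.uint8); sub=im[y0:y0+52,x0:x0+52].min(2); g[y0:y0+52,x0:x0+52]=(sub>145)*255
    k=max(cv2.findContours(g,cv2.RETR_EXTERNAL,cv2.CHAIN_APPROX_NONE)[0],key=cv2.contourArea)
    ce,sz,a=rect(c,k,.016); w=ray(c,k.reshape(-1,2),.016)
    (ex,ey),ra=cv2.minEnclosingCircle((w*1000).astype(np.float32))
    print(nm,ce.round(4),sz.round(1),round(a,3),"circ",ex,ey,ra)
b=ray(c,[271.0,240.2],.040)[0]; h=ray(c,[[362.9,222.8],[363.6,234.4]],.030)
print("bearing",b.round(4),proj(s,[*b,.04]).round(1),"seen 351.6 216.1")
print("bar holes",h.round(4),h.mean(0).round(4),"dist",np.linalg.norm(h[0]-h[1]),"ang",np.arctan2(*(h[0]-h[1])[::-1]),proj(s,np.c_[h,[.03,.03]]).round(1),"seen 348.8/339.7 185.9")
for n,a in(("bearing",0),("bearing",np.pi/2)):
    q=r.ik([*b,.15],down(a)); print(a,q)
print(r.current_clock())
```

```text
plate [0.4541 0.108 ] [62.  58.4] 0.022 circ 453.62451171875 108.75555419921875 40.10457229614258
flange [ 0.482 -0.107] [58.7 58.7] 1.56 circ 481.101806640625 -107.21472930908203 31.387067794799805
bearing [0.4536 0.1042] [[351.7 216.5]] seen 351.6 216.1
bar holes [[ 0.4941 -0.1065]
 [ 0.4674 -0.1077]] [ 0.4807 -0.1071] dist 0.026777817779868745 ang 0.04500804533233638 [[339.9 186. ]
 [348.3 186.1]] seen 348.8/339.7 185.9
0 [ 0.05295918  0.13122767 -0.33584308  1.10372557  0.          1.62375551]
1.5707963267948966 [ 0.05295918  0.13122767 -0.33584308  1.10372557  0.          0.05295918]
0.35
```

Heights and sizes agree across both views. Start with the bearing.

```bash
cat >> h.py <<'E'
BD=dict(bearing=(.5563,-.3085),collar=(.5713,.3368),flange=(.640,-.011),square=(.6520,-.1716),bar=(.668,.1665))
def pick(xy,yaw,zt,w,force=40,extra=.020,slow=None):
    "zt: TCP height for the grasp, w: part width"
    r.command_gripper(min(1,(w+extra)/.085)); q=down(yaw); x,y=xy
    r.move_pose([x,y,.13],q); r.servo_line([x,y,zt+.012],.2)
    hit=r.servo_line([x,y,zt],.04,f_stop=6)
    print("descend hit",hit,np.round(r.current_tcp_pos(),4))
    if hit: p=r.current_tcp_pos(); r.servo_line([p[0],p[1],p[2]+.001],.03)
    z0=r.current_tcp_pos()[2]
    r.command_gripper(0,force); print("gap mm",r.current_finger_gap()*85,"F",r.current_finger_force())
    r.servo_line([x,y,z0+.02],.08); r.servo_line([x,y,.16],.25)
    print("gap after lift",r.current_finger_gap()*85,"t",r.current_clock()); return z0
def place(xy,yaw,dz,w,extra=.018):
    "dz: TCP height above part underside at grasp"
    q=down(yaw); x,y=xy
    r.move_pose([x,y,.16],q); r.servo_line([x,y,.008+dz+.012],.2)
    hit=r.servo_line([x,y,.008+dz-.002],.03,f_stop=6)
    print("place hit",hit,np.round(r.current_tcp_pos(),4),"bottom z",r.current_tcp_pos()[2]-dz)
    r.command_gripper(min(1,(w+extra)/.085)); p=r.current_tcp_pos()
    r.servo_line([x,y,p[2]+.03],.1); r.servo_line([x,y,.13],.3); print("t",r.current_clock())
E
python3 - <<'E'
from h import *
z=pick((.4536,.1045),np.pi/2,.032,.029)
s=cap("side"); cv2.imwrite("pics/g1.png",cv2.resize(s["pixels"][60:260,230:450],None,fx=3,fy=3))
E
```

```text
descend hit False [0.4535 0.1045 0.032 ]
gap mm -0.07752916509769159 F 0.0
gap after lift -0.002027879423051403 t 5.7917
```

View pics/g1.png

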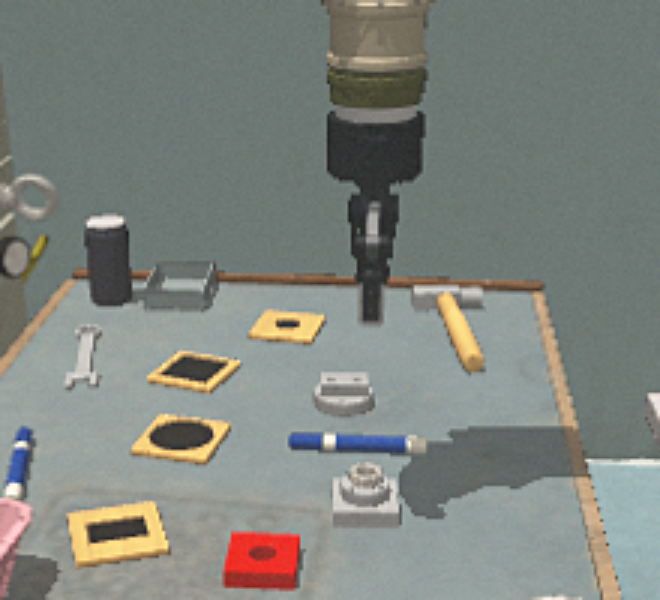

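The bearing is still on the collar at crop pixel (366,470) and the shut fingers are empty, so the tips closed above it. I'll measure how far back the tips stand at each opening.

Run:
```python
from h import *
x,y=.4536,.1045
r.move_pose([x,y,.20],down(0)); ims=[]
for o in(0,.34,.52,.75):
    r.command_gripper(o); s=cap("side"); p=r.current_tcp_pos()
    print(o,r.current_finger_gap(),np.round(p,4),"tcp px",proj(s,[p]).round(1), "10mm up",proj(s,[[*p[:2],p[2]+.01]]).round(1),"half-gap right tip",proj(s,[[p[0]-o*.0425,p[1],p[2]]]).round(1))
    u,v=proj(s,[p])[0].astype(int)
    i=cv2.resize(s["pixels"][v-35:v+15,u-25:u+25],None,fx=8,fy=8,interpolation=0)[:, :]
    for k in range(0,30,10):
        a=proj(s,[[p[0],p[1],p[2]+k/1000]])[0]; yy=int((a[1]-v+35+.5)*8); cv2.line(i,(0,yy),(400,yy),(0,0,255) if k==0 else (0,255,255),1)
    ims.append(cv2.resize(i,(300,300)))
cv2.imwrite("pics/tips.png",np.vstack([np.hstack(ims[:2]),np.hstack(ims[2:])]))
print(r.current_clock())
```

```text
0 0.0021791981350232185 [0.4535 0.1045 0.1999] tcp px [[353.1 160.8]] 10mm up [[353.2 157.1]] half-gap right tip [[353.1 160.8]]
0.34 0.3385687221012729 [0.4536 0.1045 0.2   ] tcp px [[353.1 160.8]] 10mm up [[353.1 157. ]] half-gap right tip [[358.9 160.9]]
0.52 0.5160108168503051 [0.4536 0.1045 0.2   ] tcp px [[353.1 160.8]] 10mm up [[353.1 157. ]] half-gap right tip [[362. 161.]]
0.75 0.7581282081124397 [0.4536 0.1045 0.2   ] tcp px [[353.1 160.8]] 10mm up [[353.1 157. ]] half-gap right tip [[365.9 161. ]]
8.675
```

View pics/tips.png

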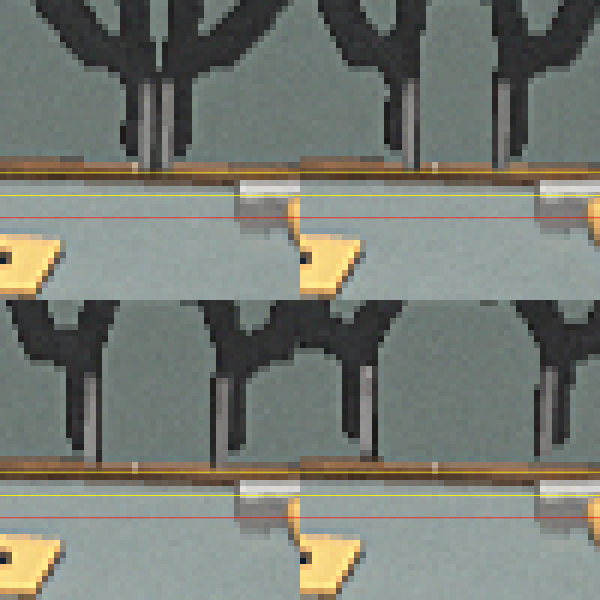

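The tips appear about 20 mm above the reported TCP (red line), moving back only ~3 mm when wide open. A gentle touch on free table will settle it.

Run:
```python
from h import *
r.command_gripper(0); x,y=.46,.05
r.move_pose([x,y,.06],down(0)); r.servo_line([x,y,.012],.2)
h=r.servo_line([x,y,-.03],.03,f_stop=4); print(h,r.current_tcp_pos(),r.current_wrist_force(),r.current_clock())
p=r.current_tcp_pos(); r.servo_line([x,y,p[2]+.06],.2)
```

```text
True [ 0.45973488  0.05000878 -0.02173491] [-1.90132536 -0.30562393  6.70831457] 11.375
```

The fingertips really end about 21 mm behind the reported TCP, so I correct all heights by that and continue.

```bash
sed -i 's/,zt,w,force=40,extra=.020,slow=None):/,zt,w,force=40,extra=.020):/; s/"zt: TCP height for the grasp, w: part width"/"zt: shut-tip height for the grasp (tips end 21 mm behind the reported TCP), w: part width"; zt-=.021/' h.py
python3 - <<'E'
from h import *
z=pick((.4536,.1045),np.pi/2,.0325,.029)
if r.current_finger_gap()*85>20: place(BD["bearing"],np.pi/2-.5,z-.030,.029)
c=cap("top")["pixels"]; s=cap("side")["pixels"]
f=lambda i:cv2.resize(i,(400,400),interpolation=2)
cv2.imwrite("pics/p1.png",np.hstack([f(c[100:280,230:470][:, :]),f(s[150:250,300:400])]))
E
```

```text
descend hit False [0.4535 0.1045 0.0115]
gap mm 25.781800646645397 F 39.206585003203145
gap after lift 25.849768124547527 t 16.2083
place hit True [ 0.5568 -0.3089 -0.01  ] bottom z 0.008519810397995473
t 20.4583
```

View pics/p1.png

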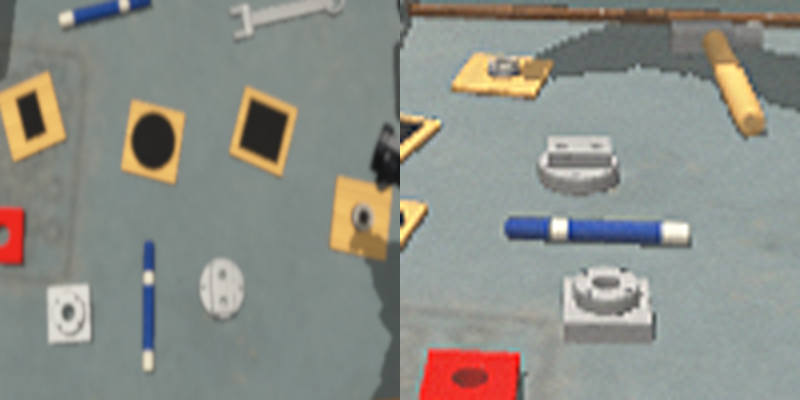

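The bearing is on its inlay (left crop (363,215)). The collar is undisturbed, with its bore at about (270.6,240.1) full-frame. Collar and bar next.

Run:
```python
from h import *
c=cap("top"); xy=ray(c,[270.6,240.1],.030)[0]; print(xy)
z=pick(xy,np.pi/2,.0175,.044)
if r.current_finger_gap()*85>33:
    place(BD["collar"],np.pi/2+.2,z-.016,.044)
    z=pick((.4807,-.1071),np.pi/2+.045,.0185,.030)
    if r.current_finger_gap()*85>20: place(BD["bar"],np.pi/2+.337,z-.016,.030)
r.move_pose([.45,-.25,.2],down(np.pi/2))
c=cap("top")["pixels"]
cv2.imwrite("pics/p2.png",cv2.resize(c[110:280,150:470],(800,425),interpolation=2))
```

```text
[0.45420391 0.10623221]
descend hit False [ 0.4541  0.1063 -0.0035]
gap mm 41.51530406054942 F 39.857821483165026
gap after lift 41.83652618029421 t 25.1667
place hit True [ 0.5719  0.3371 -0.0108] bottom z 0.008719433204707472
t 28.8667
descend hit False [ 0.4806 -0.1071 -0.0025]
gap mm 28.779511266057067 F 40.00864427536726
gap after lift 28.874415894049154 t 33.4333
place hit True [ 0.6685  0.1666 -0.01  ] bottom z 0.008480250035721601
t 37.3667
```

View pics/p2.png

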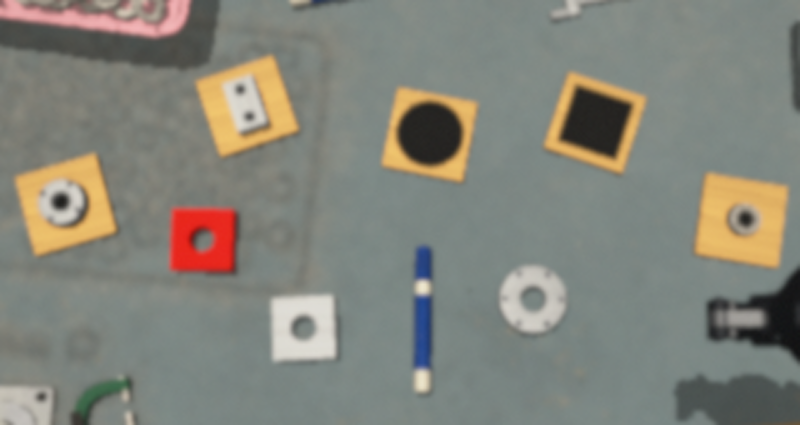

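The collar, bar and bearing lie on their inlays. The plate hole is at about (270.7,240.7) and the flange bore at (362.7,228.7). Plate and flange next.

Run:
```python
from h import *
c=cap("top"); P,F=ray(c,[[270.7,240.7],[362.7,228.7]],.016); print(P,F)
z=pick(F,np.pi/2,.002,.064,force=60)
if r.current_finger_gap()*85>50:
    place(BD["flange"],np.pi/2,z,.064)
    z=pick(P,np.pi/2+.022,.002,.058,force=60)
    if r.current_finger_gap()*85>45: place(BD["square"],1.241,z,.058)
r.move_pose([.40,-.25,.2],down(np.pi/2))
c=cap("top")["pixels"]; s=cap("side")["pixels"]
cv2.imwrite("pics/p3.png",cv2.resize(c[110:280,150:470],(800,425),interpolation=2))
cv2.imwrite("pics/p3s.png",cv2.resize(s[150:310,230:350],(600,600*160//160),interpolation=2))
```

```text
[0.45328137 0.10760091] [ 0.48135089 -0.10743326]
descend hit False [ 0.4812 -0.1073 -0.0191]
gap mm 60.733860791960474 F 62.18082530423999
gap after lift 60.458628007120204 t 43.175
place hit True [ 0.6408 -0.0111 -0.0096] bottom z 0.009499735658369986
t 46.6167
descend hit False [ 0.4531  0.1076 -0.019 ]
gap mm 55.90871399749454 F 63.6392287290073
gap after lift 55.99522098864874 t 50.5167
place hit True [ 0.6526 -0.1719 -0.0103] bottom z 0.008761117346026824
t 54.4917
```

View pics/p3.png

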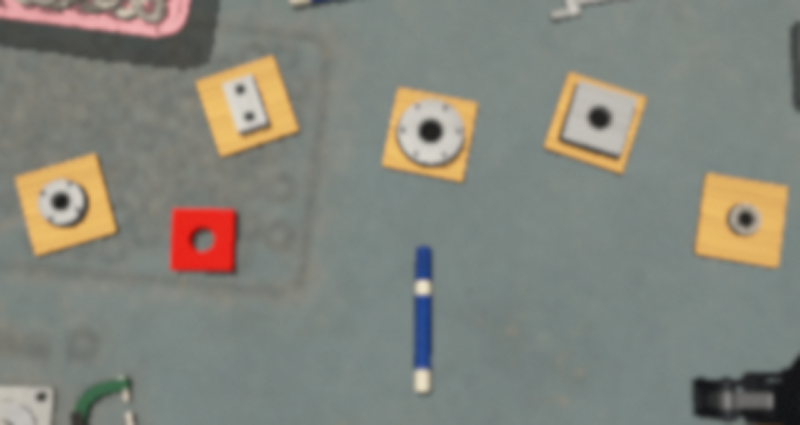

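View pics/p3s.png

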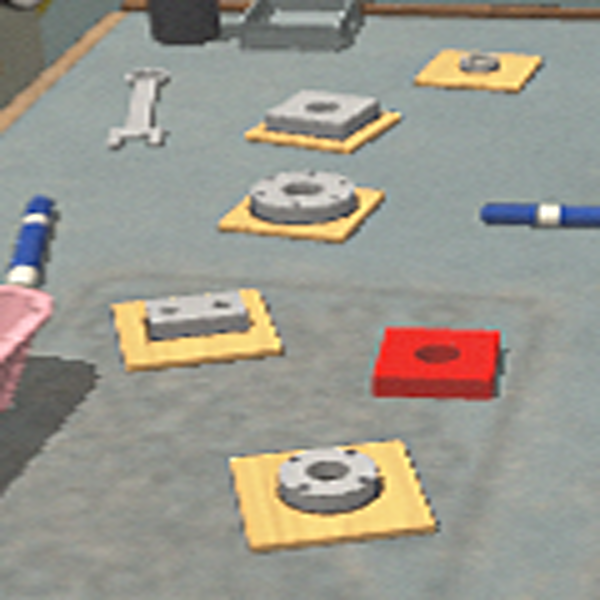

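All five parts lie flat on their inlays. Bores in the top crop: collar (61,202), bar holes (240,90) and (250,116), flange (431,131), plate (600,118), bearing (743,219). A quick numeric check, then I hand in.

Run:
```python
from h import *
c=cap("top"); ok=True
for n,px,z in(("collar",(61,202),.022),("bar",(245,103),.022),("flange",(431,131),.024),("square",(600,118),.024),("bearing",(743,219),.018)):
    p=ray(c,[150+px[0]/2.5-.5,110+px[1]/2.5-.5],z)[0]; e=np.linalg.norm(p-BD[n]); ok&=e<.006; print(n,(p-BD[n]).round(4))
if ok: print(r.finish_job(),r.current_clock())
```

```text
collar [-0.0003 -0.0009]
bar [-0.001  -0.0007]
flange [-0.0005 -0.0008]
square [ 0.0003 -0.0013]
bearing [-0.0002  0.0018]
the job is handed in; nothing more can be done
the job is handed in; nothing more can be done
```

All five parts lie flat on their matching boards, each within about 2 mm of its inlay's centre by the top camera, and the job was handed in about 55 s into the 125 s allowed.

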